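# Move a latched battery pack from the air sampler to the charger

## Task

Take the battery pack out of the air sampler: squeeze its sprung side tab in and, with the tab held in, lift the pack free; never yank it against the catch. Then put it into the charger's bay, pressing it down gently onto the sprung contacts until it is fully home, and let go so that the tab springs out under the catch and the pack stays latched down. Leave the timer, the beaker and the marker alone.

Things in the scene. Friction and masses are not known exactly. Their poses are not given: they have to be found in the camera images.
- pack: Battery pack: grey upright box 36 (x) x 40 (y) x 86 (z) mm, 0.16 to 0.26 kg, origin at the centre of its underside, z up. Starts latched in the sampler's bay, upper 45 mm standing out. -y side: plain ribbed face, 20 mm from the axis. +y side: a black sprung tab; its finger pad is 16 mm wide, z 50 to 82 mm, face 27 mm from the axis when out, level with the pack's face (20 mm) when in.
- pack_grip (a point): Where to squeeze: on the pack, 72 mm above its underside, 1.5 mm to +y of its axis, pack's axes. Close the fingers along the pack's y, one on the tab's pad, one on the ribbed face (47 mm apart, 40 mm when fully squeezed). Keep the fingertips at least 50 mm above the pack's underside: below that is the bay.
- tab_nose (a point): Tip of the hooked nose on the tab, 34 mm above the pack's underside, moves with the tab. When latched it reaches 4 mm under the bay's catch: the tab must go in more than 4 mm to come free. Holding the tab in also lets the pack into a bay; otherwise the ramp under the nose pushes it in at the cost of more force.
- tab (a joint): Slide of the pack's tab, m: 0 = sprung out, 0.007 = fully in. Spring: about 3 N to start, 10 N fully in; a grip of about 30 N holds it in and carries the pack.
- sampler: Air sampler: white box 98 (x) x 100 (y) x 50 mm, fixed to the bench, origin on the bench under the axis of its bay, z up. The pack stands in the bay with its axes along the sampler's, its underside about 15 mm above the bench, and is pushed up against the catch by a sprung plate (about 7 N).
- sampler_mouth (a point): Centre of the mouth of the sampler's grey bay, 57 mm above the bench. The bay is a pocket 38 (x) x 42 (y) mm, 1 mm clear of the pack on each side, with a channel and a catch for the tab at +y. Either bay breaks if the pack is pulled, pushed or pressed sideways against it with more than 25 N.
- charger: Charger: low black base 105 (x) x 94 (y) x 30 mm, fixed to the bench, origin on the bench under the axis of its bay, z up. A grey bay block 52 x 62 mm stands up through it: same pocket, channel and catch (+y) as the sampler's, with sloped lead-ins 5 mm high at the mouth. The pack goes in with its axes along the charger's.
- charger_axis (a point): On the axis of the charger's bay at the top of the black base, 30 mm above the bench. The grey block's height is adjustable and NOT measured: its top is 57 to 85 mm above the bench, so the depth must be felt. The pack meets the sprung plate when its underside is 39 mm below the block's top; the catch takes hold 3.5 mm deeper; the plate's hard stop is 6.5 mm deeper.
- bay_plate (a joint): Sprung contact plate at the bottom of the charger's bay, m: 0 = up (empty), 0.0065 = hard stop, 0.0025 to 0.003 under a latched pack. It pushes up with 4 N at 0 and 1 N more per mm (7 N at 3 mm, 10.5 N at the stop), and quickly lifts a pack that is let go before the tab is out. A pack so lifted can be snapped home by pressing on its flat top with 10 to 16 N.
- timer: Bystander: white bench timer 62 x 62 x 18 mm lying on the bench between the two devices, origin at the centre of its underside.
- beaker: Bystander: small clear beaker 60 mm wide, 68 mm tall, on the bench to the left, origin at the centre of its underside.
- marker: Bystander: marker pen 122 mm long lying on the bench to the right, origin under its middle.
Mind the look-alikes: they are no part of the job. Leave any purple or red look-alike of the pack alone.

How it is judged:
On the way:
1. the pack is lifted free of the sampler's bay (z of pack in the frame of sampler above 0.062 m), for 0.1 s.
At the end, for the whole second after the job is handed in: The pack stands upright (within 4 degrees) in the charger's bay, within 5 mm of the bay's axis, with its tab sprung out (less than 2 mm in) under the catch, so that it stays latched with the contact plate pressed down by more than 1.5 mm; it is released and at rest (horizontal distance between pack and charger below 0.005 m and angle between pack's own z axis and vertical below 0.07 rad and angle between the y axis of pack and the y axis of charger, either way round below 0.08 rad and value of joint bay_plate above 0.0015 m and value of joint tab below 0.002 m and linear speed of pack below 0.02 m/s and contact force between each of the arm, the fingers and pack below 0.1 N); the robot touches nothing.
It fails at once if the pack loads the sampler with more than 25 N (yanked, pushed or pressed sideways) (contact force between pack and sampler above 25 N).
It fails at once if the pack loads the charger's bay with more than 25 N (contact force between pack and charger above 25 N).
It fails at once if the timer, beaker or marker is moved more than 20 mm (distance of any of timer, beaker, marker from where it was at the start of the episode above 0.02 m).
It also fails if it takes over 70 s, if anything falls off the work surface, if the arm or the gripper's body presses on something with over 40 N, if the wrist force passes 120 N, or if a joint passes its speed limit or range.

## Robot

A 6-joint arm with a two-finger parallel gripper is mounted at the origin on a cart in front of the work surface, level with it; the furniture and walls round the work are solid. World frame = base frame: x ahead of the robot, y to its left, z up, the work surface at z = 0. Lengths are in m, angles in rad, forces in N, time in s.
With the tool pointing down it reaches from about 0.325 to 0.9 m from the base axis. Payload 6.1 kg.
Tool frame: the origin (TCP) lies at the very end of the fingers, on their centre line; the grasp point (between the pads) lies 19 mm behind it; x points along the fingers, y is the direction in which the jaws open and shut, and the axes are right-handed (so a half turn about x gives the same grasp; the last joint's range is limited). The gripper opens to 85 mm and grips with 20 to 120 N. Pads are 22 mm wide; open, the fingers measure 114 mm over their backs; the gripper's body (76 mm by 85 mm) begins 54 mm behind the grasp point. The pads swing forward as they close: fully open they stand 13 mm farther back than shut.
Start: joints at [1.212, 0.22, 1.526, -0, 1.395, -0.126], TCP at [0.144, 0.608, 0.231] pointing down, gripper open.
Joint ranges: [-2.98, 2.98], [-0.91, 2.08], [0.09, 2.57], [-1.24, 4.39], [0.2, 2.65], [-2.68, 2.68]. Speed limits (rad/s): [2.57, 2.57, 3.01, 3.14, 3.14, 3.14].

## Interface

Orientations are given as a unit quaternion [w, x, y, z].
In Python, from workcell import manip gives the robot as it stands.
- The arm moves only by the tool jog_arm, never from a script. Its argument "deltas" is a list of rows, each a list of 3 entries, a list of its own where there are three numbers: the shift along the tool's x, y, z scaled (see below), then the turn, a rotation vector about the tool's x, y, z scaled (see below), then the opening, from 0 (shut) to 1 (fully open). A call has 1 to 5 rows; each row shifts and turns the commanded pose from where the row before left it, along the tool's axes as they then stand; what a row does not reach is not made up. The controller multiplies each number of a shift by 0.12 m and each number of a turn by 45 degrees. A row lasts 1/10 s, in which the tool goes at most 50 mm and 8.59 degrees, less where a joint would pass 70% of its speed; a pose out of reach is approached as far as the arm can. A call with a number of a shift or a turn outside -1 to 1 is refused whole. A call with a gripper value outside its range is refused whole. The fingers move at their own pace and stop on an object; "squeeze" is the grip in N (left out, the last holds). Time passes only in rows, so rows that do not move let the fingers close. It gives the time, the measured TCP pose, the force and the opening at its end, in the units of the state.
- manip.sense(): the state, without advancing time (a new reading comes with each control period).
- manip.camera(name): name is "scene" or "top" or "wrist"; returns (picture, depth): 384x512x3 uint8, blue, green, red; 384x512 float32, m along the optical axis (not along the pixel's ray), 0 where there is no reading.
- manip.calibration(name): a dict with "intrinsics" (3x3 intrinsics, pixels), "rvec" (rotation vector, rad) and "tvec" (3), from world to camera coordinates, as OpenCV has them. Camera axes: x right, y down, z forward; pixel columns grow to the right and rows downward; lengths in m; the calibration is good to about 2 mm. A picture is of the moment at which its call begins: read the wrist's pose just before it. calibration takes no time and is no camera call; for the wrist camera it gives the pose at the moment of the call.
- manip.sign_off(): hands the job in, once; it reports no verdict.
The state is a dict: "t": time; "q": joint angles; "dq": joint speeds; "joint_torque": joint torques, N m; "ee_pos": TCP position; "orientation": TCP orientation; "ft_force": force on the tool from outside, world axes, zero at the start; "moment": the same for the moment, N m; "gripper_width": finger opening in m.
Only numpy, scipy, OpenCV 4.12 (cv2) and the standard library are available. Lean on these libraries where they do the work, as an engineer would, in place of code of your own. Each camera call takes 0.05 s, during which the arm holds its last target.

## Working session

There is one attempt and no reset: what is moved stays moved. The work goes in short steps, Python scripts to look and compute and a tool call to move; the robot and the scene stay as the last step left them, time stands still between calls to the robot, and variables do not carry over. Pictures are saved under pics/ and viewed, and the job is handed in when it is done.

Besides the shell and the picture viewer there is one more tool, called after "Emit:" as name([rows], argument=value, ...), one row to a line, values as JSON. jog_arm: Moves the arm, as the interface text tells. Shifts and turns lie within -1 to 1; 1 stands for 0.12 m of shift or 45 degrees of turn. Its arguments: {"type":"object","properties":{"deltas":{"type":"array"},"squeeze":{"type":"number"}},"required":["deltas"]}

```bash
ls; mkdir -p pics; cat > h.py <<'E'
import numpy as np,cv2
from workcell import manip
from scipy.spatial.transform import Rotation as R
def cal(n):
    c=manip.calibration(n); K=np.array(c["intrinsics"],float); Rm=cv2.Rodrigues(np.array(c["rvec"],float))[0]; t=np.array(c["tvec"],float).ravel()
    return K,Rm,t
def ray(c,uv):
    K,Rm,t=c; d=Rm.T@np.linalg.solve(K,[uv[0],uv[1],1.]); return -Rm.T@t,d
def onz(c,uv,z):
    o,d=ray(c,uv); return o+d*(z-o[2])/d[2]
def proj(c,p):
    K,Rm,t=c; q=K@(Rm@np.array(p,float)+t); return q[:2]/q[2]
def cloud(c,depth):
    K,Rm,t=c; v,u=np.mgrid[:depth.shape[0],:depth.shape[1]]
    P=np.stack([(u-K[0,2])/K[0,0]*depth,(v-K[1,2])/K[1,1]*depth,depth],-1)
    return (P-t)@Rm
E
python3 - <<'E'
from h import *
s=manip.sense(); print({k:np.round(v,3) for k,v in s.items()})
for n in ("scene","top","wrist"):
    c=cal(n); im,d=manip.camera(n); cv2.imwrite(f"pics/{n}0.png",im); np.savez(f"{n}0.npz",im=im,d=d,K=c[0],R=c[1],t=c[2]); print(n,np.round(-c[1].T@c[2],3))
E
```

```text
pics
{'t': np.float64(0.0), 'q': array([ 1.212,  0.221,  1.528,  0.   ,  1.395, -0.126]), 'dq': array([ 0.001, -0.001,  0.   ,  0.002,  0.001,  0.001]), 'joint_torque': array([-0.0000e+00, -4.9692e+01, -3.8938e+01, -0.0000e+00,  1.2000e-02,
        0.0000e+00]), 'ee_pos': array([0.144, 0.608, 0.23 ]), 'orientation': array([ 0.702,  0.081,  0.702, -0.083]), 'ft_force': array([0.133, 0.212, 0.716]), 'moment': array([ 0.04 ,  0.006, -0.019]), 'gripper_width': np.float64(0.085)}
scene [-0.371 -0.579  0.714]
top [ 0.334 -0.005  1.453]
wrist [0.066 0.628 0.374]
```

View pics/scene0.png

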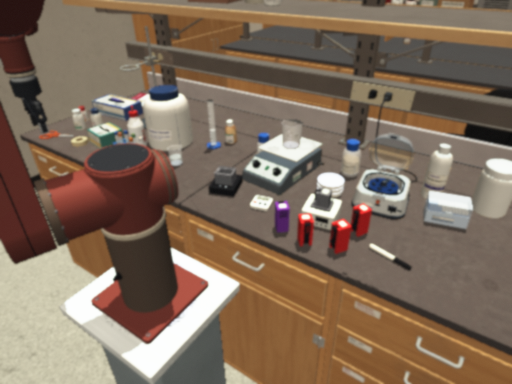

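View pics/top0.png

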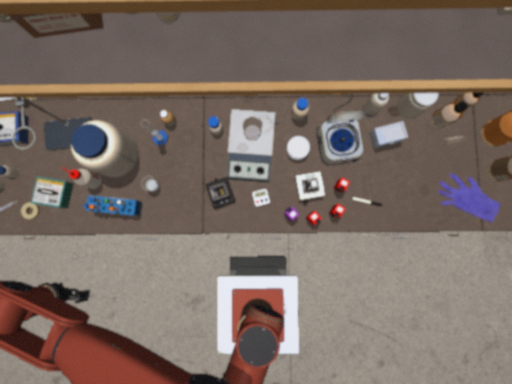

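View pics/wrist0.png

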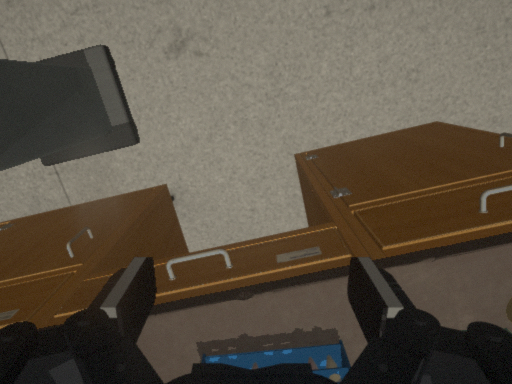

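```bash
python3 - <<'E'
from h import *
z=np.load("top0.npz"); c=(z["K"],z["R"],z["t"]); im=z["im"]; d=z["d"]
print(c[0][0,0])
crop=im[160:235,190:390]; cv2.imwrite("pics/topcrop.png",cv2.resize(crop,None,fx=4,fy=4,interpolation=cv2.INTER_CUBIC))
s=np.load("scene0.npz"); cv2.imwrite("pics/scenecrop.png",cv2.resize(s["im"][150:280,200:420],None,fx=3.6,fy=3.6,interpolation=cv2.INTER_CUBIC))
P=cloud(c,d)
for n,uv in dict(sampler=(311,186),charger=(220,193),timer=(261,197),purple=(292,214),redA=(314,218),redB=(338,210),redC=(342,184),marker=(367,201)).items():
    print(n,np.round(P[uv[1],uv[0]],3))
for h in (0.03,0.05,0.1): print(h,np.round(onz(c,(311,186),h),3),np.round(onz(c,(220,193),h),3))
E
```

```text
356.4109078917955
sampler [ 0.497 -0.21   0.102]
charger [0.481 0.145 0.031]
timer [ 0.465 -0.02   0.018]
purple [ 0.392 -0.137  0.084]
redA [ 0.376 -0.221  0.085]
redB [ 0.406 -0.312  0.09 ]
redC [ 0.507 -0.333  0.08 ]
marker [ 0.445 -0.448  0.011]
0.03 [ 0.506 -0.221  0.03 ] [0.481 0.145 0.03 ]
0.05 [ 0.504 -0.218  0.05 ] [0.479 0.143 0.05 ]
0.1 [ 0.498 -0.21   0.1  ] [0.474 0.138 0.1  ]
```

View pics/topcrop.png

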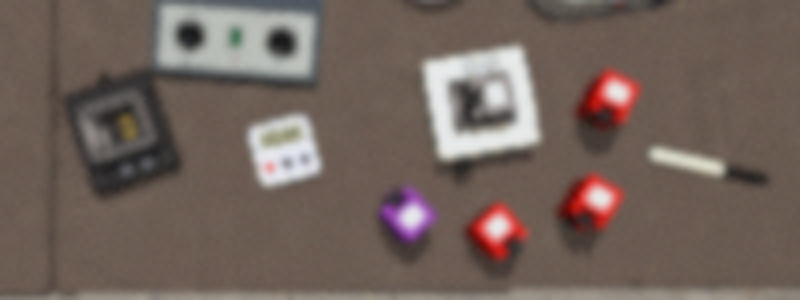

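View pics/scenecrop.png

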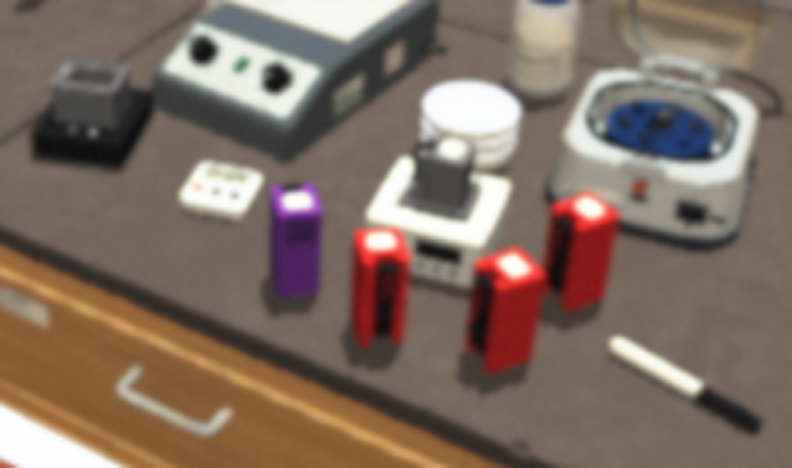

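```bash
cat >> h.py <<'E'
def pose():
    s=manip.sense(); w,x,y,z=s["orientation"]; return np.array(s["ee_pos"]),R.from_quat([x,y,z,w]).as_matrix(),s
def goal(yaw,flip=False):
    # tool x down, tool y = +-(pack y with given yaw)
    y=np.array([-np.sin(yaw),np.cos(yaw),0])*(-1 if flip else 1); x=np.array([0,0,-1.]); return np.column_stack([x,y,np.cross(x,y)])
def plan(pt,G):
    p,Rm,s=pose(); d=Rm.T@(np.array(pt)-p); rv=R.from_matrix(Rm.T@G).as_rotvec()
    print("shift",np.round(d/0.12,3),"rot",np.round(rv/(np.pi/4),3)," final-frame shift",np.round(G.T@(np.array(pt)-p)/0.12,3))
E
python3 - <<'E'
from h import *
p,Rm,s=pose(); print(np.round(Rm,3)); c=cal("wrist"); print("cam in tool",np.round(Rm.T@(-c[1].T@c[2]-p),4)); print("cam axes in tool(cols)\n",np.round(Rm.T@c[1].T,3)); print(c[0])
# sampler/charger yaw from top
z=np.load("top0.npz"); c=(z["K"],z["R"],z["t"]); im=z["im"]
for n,r,th,h in (("sampler",(290,170,328,206),0,0.05),):
    g=im[r[1]:r[3],r[0]:r[2]].min(2); m=(g>130).astype(np.uint8); m=cv2.morphologyEx(m,cv2.MORPH_CLOSE,np.ones((9,9)))
    k=max(cv2.findContours(m,0,1)[0],key=cv2.contourArea).reshape(-1,2)+np.array(r[:2])
    W=np.array([onz(c,q,h)[:2] for q in k],np.float32); print(n,cv2.minAreaRect(W))
r=(203,175,240,212); im2=im[r[1]:r[3],r[0]:r[2]].max(2); m=(im2<60).astype(np.uint8); m=cv2.morphologyEx(m,cv2.MORPH_CLOSE,np.ones((9,9)))
k=max(cv2.findContours(m,0,1)[0],key=cv2.contourArea).reshape(-1,2)+np.array(r[:2])
W=np.array([onz(c,q,0.03)[:2] for q in k],np.float32); print("ch",cv2.minAreaRect(W))
E
```

```text
[[-0.001  0.231  0.973]
 [-0.001  0.973 -0.231]
 [-1.    -0.002 -0.   ]]
cam in tool [-0.1435  0.0014 -0.0807]
cam axes in tool(cols)
 [[-0.    -0.311  0.95 ]
 [ 1.     0.     0.   ]
 [-0.     0.95   0.311]]
[[335.03281991   0.         251.39850056]
 [  0.         335.03281991 193.549777  ]
 [  0.           0.           1.        ]]
sampler ((0.5160624980926514, -0.22053980827331543), (0.11669518798589706, 0.121541827917099), 7.606449127197266)
ch ((0.480821818113327, 0.14317548274993896), (0.1261950433254242, 0.10777004063129425), 23.970081329345703)
```

```bash
python3 - <<'E'
from h import *
plan((0.42,0.14,0.26),goal(np.radians(18)))
E
```

```text
shift [-0.242 -3.262  3.137] rot [-0.696 -0.001  0.002]  final-frame shift [-0.246 -4.417  0.983]
```

Emit:
jog_arm([
  [[-0.05,-0.28,0.27],[0,0,0],1],
  [[-0.05,-0.28,0.27],[0,0,0],1],
  [[-0.05,-0.28,0.27],[0,0,0],1],
  [[-0.05,-0.28,0.27],[0,0,0],1],
  [[-0.05,-0.28,0.27],[0,0,0],1],
])

```text
t: 0.65
ee_pos: [0.2634, 0.4055, 0.2612]
orientation: [0.702, 0.082, 0.702, -0.082]
ft_force: [1.5, 0.9, 0.9]
gripper_width: 0.0853
```

Emit:
jog_arm([
  [[0,-0.28,0.27],[0,0,0],1],
  [[0,-0.28,0.27],[0,0,0],1],
  [[0,-0.28,0.27],[0,0,0],1],
  [[0,-0.28,0.27],[0,0,0],1],
  [[0,-0.28,0.27],[0,0,0],1],
])

```text
t: 1.15
ee_pos: [0.3824, 0.2047, 0.2613]
orientation: [0.702, 0.082, 0.702, -0.082]
ft_force: [0.9, 1.1, 0.9]
gripper_width: 0.0855
```

Emit:
jog_arm([
  [[0,-0.28,0.27],[0,0,0],1],
  [[0,0,0],[-0.18,0,0],1],
  [[0,0,0],[-0.18,0,0],1],
  [[0,0,0],[-0.18,0,0],1],
  [[0,0,0],[-0.15,0,0],1],
])

```text
t: 1.65
ee_pos: [0.4056, 0.1659, 0.261]
orientation: [0.698, -0.11, 0.699, 0.11]
ft_force: [0.3, 0.2, -0.1]
gripper_width: 0.0852
```

```bash
cat > snap.py <<'E'
import sys
from h import *
n,cam=sys.argv[1],(sys.argv[2] if len(sys.argv)>2 else "wrist")
c=cal(cam); p,Rm,s=pose(); im,d=manip.camera(cam); np.savez(n+".npz",im=im,d=d,K=c[0],R=c[1],t=c[2],p=p,T=Rm); cv2.imwrite(f"pics/{n}.png",im)
print(s["t"],p.round(4),"yaw",np.degrees(np.arctan2(-Rm[0,1],Rm[1,1])).round(2),"F",np.round(s["ft_force"],1),"w",round(float(s["gripper_width"]),4))
E
python3 snap.py w1
```

```text
1.65 [0.4056 0.1659 0.261 ] yaw 17.98 F [ 0.3  0.2 -0.1] w 0.0852
```

View pics/w1.png

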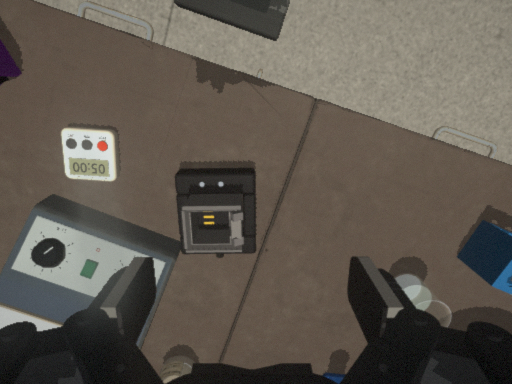

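```bash
python3 - <<'E'
from h import *
z=np.load("w1.npz"); c=(z["K"],z["R"],z["t"]); im=z["im"]; d=z["d"]
cv2.imwrite("pics/w1c.png",cv2.resize(im[160:262,165:270],None,fx=5.6,fy=5.6,interpolation=cv2.INTER_CUBIC))
P=cloud(c,d)[160:262,165:270].reshape(-1,3)
h=np.histogram(P[:,2],bins=np.arange(-0.005,0.1,0.0025)); print([(round(float(b),4),int(n)) for n,b in zip(*h) if n>20])
m=P[:,2]>0.05
T=P[m]; print(np.median(T[:,2])); 
zt=np.median(T[:,2]); W=T[abs(T[:,2]-zt)<0.004][:,:2].astype(np.float32); print("block",cv2.minAreaRect(W))
b=P[(P[:,2]>0.026)&(P[:,2]<0.034)][:,:2].astype(np.float32); print("base",cv2.minAreaRect(b))
E
```

```text
[(-0.0025, 488), (0.0, 3101), (0.0025, 83), (0.005, 40), (0.0075, 28), (0.01, 42), (0.0125, 40), (0.015, 58), (0.0175, 77), (0.02, 76), (0.0225, 80), (0.025, 154), (0.0275, 776), (0.03, 2227), (0.0325, 583), (0.035, 109), (0.0375, 106), (0.04, 88), (0.0425, 92), (0.045, 112), (0.0475, 100), (0.05, 117), (0.0525, 123), (0.055, 120), (0.0575, 91), (0.06, 104), (0.0625, 90), (0.065, 271), (0.0675, 255), (0.07, 708), (0.0725, 311)]
0.06949057784403369
block ((0.4846304655075073, 0.14893092215061188), (0.05532824993133545, 0.06528659909963608), 19.523235321044922)
base ((0.48703473806381226, 0.14001139998435974), (0.10457690060138702, 0.11165884137153625), 18.1616153717041)
```

View pics/w1c.png

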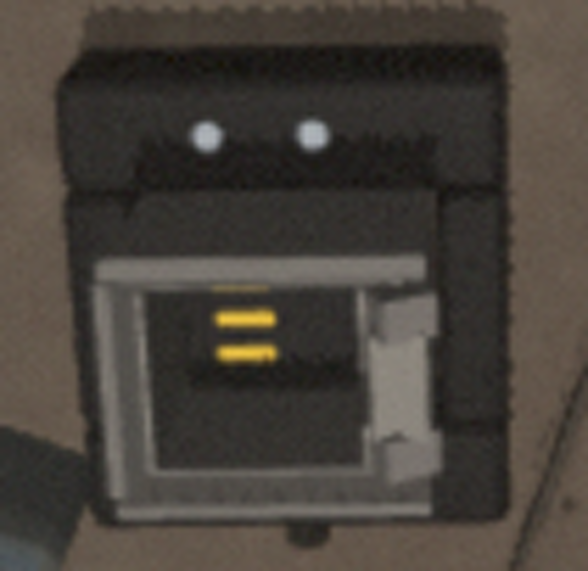

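```bash
python3 - <<'E'
from h import *
z=np.load("w1.npz"); c=(z["K"],z["R"],z["t"])
f=lambda u,v:onz(c,(165+u/5.6-.4,160+v/5.6-.4),0.0665)
q=[f(*a) for a in ((148,288),(362,288),(370,470),(153,470))]; print(np.round(q,4))
ctr=np.mean(q,0); e=q[1]-q[0]+q[2]-q[3]; yaw=np.arctan2(-e[0],e[1]); print(ctr,np.degrees(yaw),[np.linalg.norm(q[i]-q[i-1]) for i in range(4)])
plan((ctr[0],ctr[1],0.18),goal(np.radians(18)))
E
```

```text
[[0.4734 0.1211 0.0665]
 [0.4607 0.1604 0.0665]
 [0.4973 0.1731 0.0665]
 [0.5107 0.132  0.0665]]
[0.48552953 0.14666138 0.0665    ] 18.002808979527195 [np.float64(0.038845405864935394), np.float64(0.041274982303938834), np.float64(0.038835487365960965), np.float64(0.0432497037668209)]
shift [ 0.675 -0.363  0.582] rot [ 0.007 -0.001 -0.   ]  final-frame shift [ 0.675 -0.36   0.584]
```

Emit:
jog_arm([
  [[0.22,-0.12,0.2],[0,0,0],1],
  [[0.22,-0.12,0.2],[0,0,0],1],
  [[0.23,-0.12,0.18],[0,0,0],1],
  [[0,0,0],[0,0,0],1],
  [[0,0,0],[0,0,0],1],
])

```text
t: 2.2
ee_pos: [0.4844, 0.1461, 0.1799]
orientation: [0.698, -0.108, 0.7, 0.108]
ft_force: [-0.4, -0.7, -0.1]
gripper_width: 0.0857
```

```bash
python3 snap.py w2; python3 - <<'E'
from h import *
im=cv2.imread("pics/w2.png"); cv2.imwrite("pics/w2c.png",cv2.resize(im[130:262,180:320],None,fx=5,fy=5,interpolation=cv2.INTER_CUBIC))
E
```

```text
2.2 [0.4844 0.1461 0.1799] yaw 17.59 F [-0.4 -0.7 -0.1] w 0.0857
```

View pics/w2c.png

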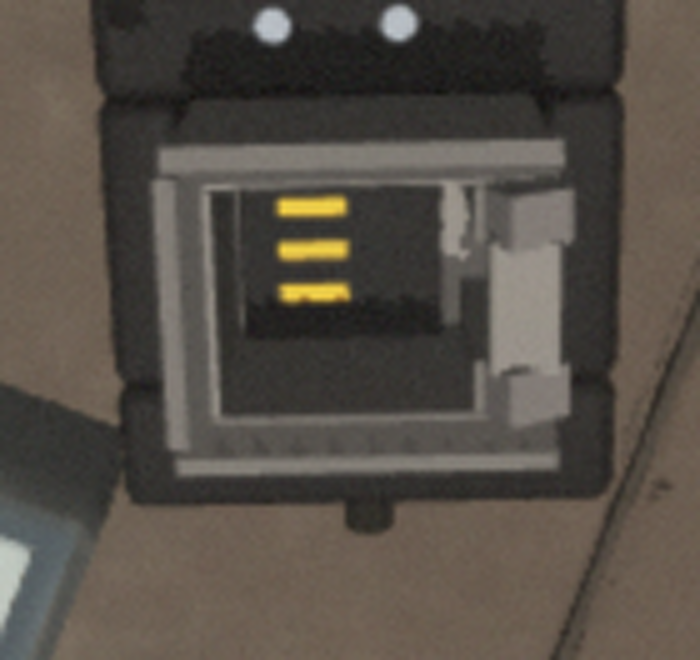

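```bash
python3 - <<'E'
from h import *
z=np.load("w2.npz"); c=(z["K"],z["R"],z["t"]); d=z["d"]; P=cloud(c,d)
S=P[130:262,180:320].reshape(-1,3); t=S[(S[:,2]>.064)&(S[:,2]<.08)]
h=np.histogram(t[:,2],bins=np.arange(.062,.08,.001)); print(h[0], h[1][0])
for top in (0.070,0.072):
  f=lambda u,v:onz(c,(180+(u+.5)/5-.5,130+(v+.5)/5-.5),top-0.005)
  q=np.array([f(*a) for a in ((204,186),(482,185),(487,416),(219,418))])
  e=q[1]-q[0]+q[2]-q[3]; g=q[3]-q[0]+q[2]-q[1]
  ctr=q.mean(0); print(top,ctr.round(4),"yaw",np.degrees([np.arctan2(-e[0],e[1]),np.arctan2(g[1],g[0])]).round(2),[round(float(np.linalg.norm(q[i]-q[i-1])),4) for i in range(4)],"in tool",(z["T"].T@(ctr-z["p"])).round(4))
E
```

```text
[  0   0  74 113 233 188 195 228 396 699 581 265  37   3   0   0   0] 0.062
0.07 [0.486  0.1466 0.065 ] yaw [17.93 19.85] [0.0394, 0.044, 0.0392, 0.0443] in tool [ 1.149e-01 -1.000e-04  2.000e-03]
0.072 [0.4854 0.1464 0.067 ] yaw [17.93 19.85] [0.039, 0.0436, 0.0389, 0.044] in tool [ 1.129e-01 -1.000e-04  1.400e-03]
```

```bash
python3 - <<'E'
from h import *
plan((0.499,-0.211,0.213),goal(np.radians(7.5)))
E
```

```text
shift [-0.266 -2.874 -0.79 ] rot [ 0.225 -0.001 -0.   ]  final-frame shift [-0.265 -2.969 -0.272]
```

Emit:
jog_arm([
  [[-0.13,-0.35,-0.1],[0,0,0],1],
  [[-0.13,-0.35,-0.1],[0,0,0],1],
  [[0,-0.36,-0.1],[0,0,0],1],
  [[0,-0.36,-0.1],[0,0,0],1],
  [[0,-0.36,-0.1],[0,0,0],1],
])

```text
t: 2.75
ee_pos: [0.4933, -0.0766, 0.2148]
orientation: [0.7, -0.11, 0.697, 0.108]
ft_force: [0.2, 0.5, -0.3]
gripper_width: 0.0855
```

Emit:
jog_arm([
  [[0,-0.36,-0.1],[0,0,0],1],
  [[0,-0.36,-0.1],[0,0,0],1],
  [[0,-0.36,-0.1],[0,0,0],1],
  [[0,0,0],[0.12,0,0],1],
  [[0,0,0],[0.1,0,0],1],
])

```text
t: 3.25
ee_pos: [0.4983, -0.2111, 0.2143]
orientation: [0.707, -0.046, 0.705, 0.045]
ft_force: [0.8, 1.4, -0.1]
gripper_width: 0.0856
```

Emit:
jog_arm([
  [[0,0,0],[0,0,0],1],
  [[0,0,0],[0,0,0],1],
])

```text
t: 3.45
ee_pos: [0.4985, -0.2094, 0.2136]
orientation: [0.706, -0.049, 0.705, 0.049]
ft_force: [0.2, -0.1, 0.4]
gripper_width: 0.0857
```

```bash
python3 snap.py w3; python3 - <<'E'
from h import *
im=cv2.imread("pics/w3.png"); cv2.imwrite("pics/w3c.png",cv2.resize(im[110:270,160:340],None,fx=4,fy=4,interpolation=cv2.INTER_CUBIC))
E
```

```text
3.45 [ 0.4985 -0.2094  0.2136] yaw 7.95 F [ 0.2 -0.1  0.4] w 0.0857
```

View pics/w3.png

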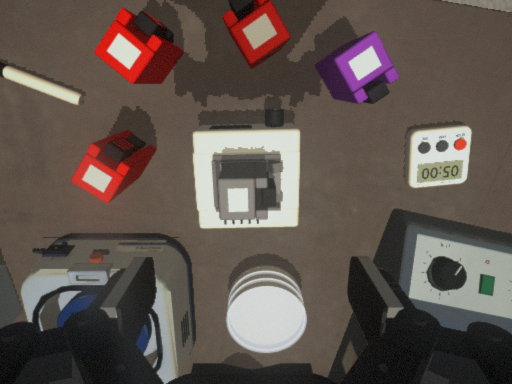

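View pics/w3c.png

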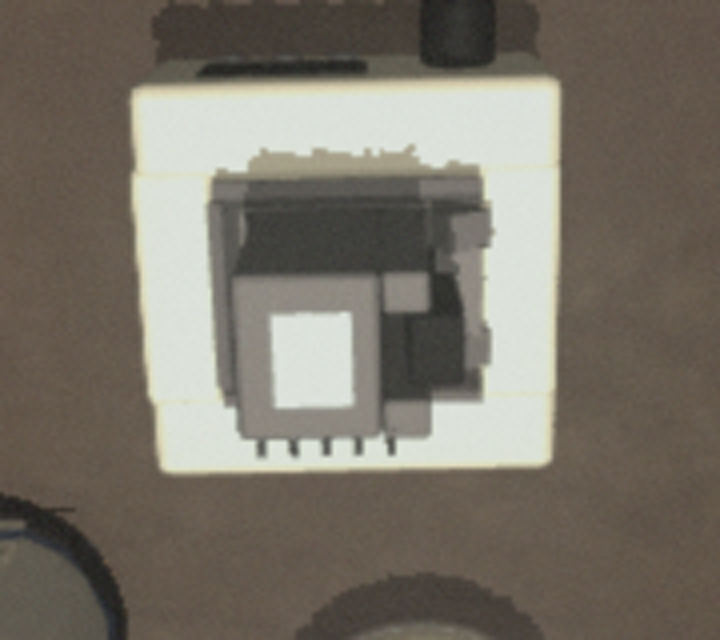

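```bash
python3 - <<'E'
from h import *
z=np.load("w3.npz"); c=(z["K"],z["R"],z["t"]); d=z["d"]; P=cloud(c,d)
S=P[180:216,222:250].reshape(-1,3); print("top z",np.median(S[:,2]))
for zt in (0.101,0.104):
  f=lambda u,v,h=zt:onz(c,(160+(u+.5)/4-.5,110+(v+.5)/4-.5),h)
  q=np.array([f(*a) for a in ((233,276),(430,274),(431,437),(239,437))])
  e=q[1]-q[0]+q[2]-q[3]; g=q[3]-q[0]+q[2]-q[1]
  ctr=q.mean(0); print(zt,ctr.round(4),"yaw",np.degrees([np.arctan2(-e[0],e[1]),np.arctan2(g[1],g[0])]).round(2),[round(float(np.linalg.norm(q[i]-q[i-1])),4) for i in range(4)],"in tool",(z["T"].T@(ctr-z["p"])).round(4))
f=lambda u,v:onz(c,(160+(u+.5)/4-.5,110+(v+.5)/4-.5),0.05)
q=np.array([f(*a) for a in ((132,87),(558,78),(552,466),(161,471))])
e=q[1]-q[0]+q[2]-q[3]; g=q[3]-q[0]+q[2]-q[1]
ctr=q.mean(0); print("sampler",ctr.round(4),"yaw",np.degrees([np.arctan2(-e[0],e[1]),np.arctan2(g[1],g[0])]).round(2),[round(float(np.linalg.norm(q[i]-q[i-1])),4) for i in range(4)])
E
```

```text
top z 0.10274881183140422
0.101 [ 0.5078 -0.2136  0.101 ] yaw [8.3  8.69] [0.0345, 0.039, 0.0349, 0.0396] in tool [ 0.1127 -0.0052  0.0084]
0.104 [ 0.5067 -0.2137  0.104 ] yaw [8.3  8.69] [0.0341, 0.0386, 0.0345, 0.0391] in tool [ 0.1097 -0.0052  0.0074]
sampler [ 0.5067 -0.2108  0.05  ] yaw [8.99 9.41] [0.0951, 0.0968, 0.0958, 0.0975]
```

```bash
python3 - <<'E'
from h import *
z=np.load("top0.npz"); c=(z["K"],z["R"],z["t"]); P=cloud(c,z["d"])
for n,uv in dict(jar=(298,148),cent=(340,140),lid=(345,118),hot=(250,170),white=(262,125),b=(302,106)).items(): print(n,np.round(P[uv[1],uv[0]],3))
G=goal(np.radians(8.5)); plan((0.5072,-0.2135,0.13),G); plan((0.5072,-0.2135,0.067),G)
E
```

```text
jar [ 0.658 -0.17   0.047]
cent [ 0.683 -0.333  0.072]
lid [ 0.724 -0.318  0.223]
hot [0.566 0.023 0.073]
white [ 0.709 -0.024  0.198]
b [ 0.802 -0.179  0.133]
shift [ 0.695 -0.043  0.067] rot [-0.012  0.002  0.002]  final-frame shift [ 0.694 -0.045  0.067]
shift [ 1.22  -0.043  0.066] rot [-0.012  0.002  0.002]  final-frame shift [ 1.219 -0.045  0.067]
```

Emit:
jog_arm([
  [[0.25,-0.02,0.03],[-0.012,0,0],1],
  [[0.25,-0.02,0.037],[0,0,0],1],
  [[0.2,0,0],[0,0,0],1],
  [[0,0,0],[0,0,0],1],
  [[0,0,0],[0,0,0],1],
])

```text
t: 4.0
ee_pos: [0.5068, -0.213, 0.1286]
orientation: [0.705, -0.052, 0.705, 0.052]
ft_force: [1.2, 0.2, -0.1]
gripper_width: 0.0854
```

```bash
python3 snap.py w4; python3 - <<'E'
from h import *
im=cv2.imread("pics/w4.png"); cv2.imwrite("pics/w4c.png",cv2.resize(im[150:384,130:370],None,fx=2.5,fy=2.5,interpolation=cv2.INTER_CUBIC))
G=goal(np.radians(8.5)); plan((0.5072,-0.2135,0.067),G)
E
```

```text
4.0 [ 0.5068 -0.213   0.1286] yaw 8.43 F [ 1.2  0.2 -0.1] w 0.0854
shift [ 0.522  0.002 -0.004] rot [-0.002  0.002  0.002]  final-frame shift [ 0.522  0.001 -0.003]
```

View pics/w4c.png

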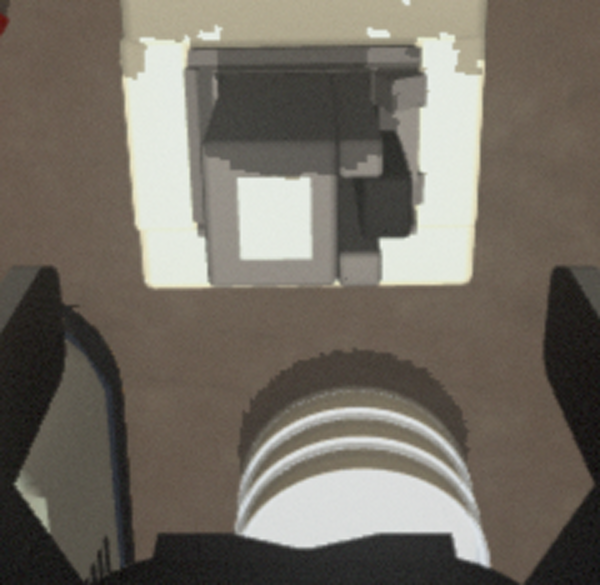

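```bash
python3 - <<'E'
from h import *
z=np.load("w4.npz"); c=(z["K"],z["R"],z["t"]); im=z["im"]
f=lambda u,v,h=0.101:onz(c,(130+(u+.5)/2.5-.5,150+(v+.5)/2.5-.5),h)
q=np.array([f(*a) for a in ((205,143),(382,141),(381,284),(209,284))])
e=q[1]-q[0]+q[2]-q[3]; g=q[3]-q[0]+q[2]-q[1]; ctr=q.mean(0)
print(ctr.round(4),"yaw",np.degrees([np.arctan2(-e[0],e[1]),np.arctan2(g[1],g[0])]).round(2),[round(float(np.linalg.norm(q[i]-q[i-1])),4) for i in range(4)],"in tool",(z["T"].T@(ctr-z["p"])).round(4))
# fingers: inner edges per row
g=im.max(2)
for r in range(258,285,4): print(r, [int(x) for x in g[r,135:165]][::2], [int(x) for x in g[r,340:370]][::2])
E
```

```text
[ 0.5077 -0.2135  0.101 ] yaw [8.79 8.8 ] [0.0347, 0.0385, 0.0352, 0.0397] in tool [ 0.0276 -0.0006  0.0008]
258 [85, 82, 81, 85, 82, 57, 40, 39, 46, 102, 104, 107, 106, 108, 108] [102, 108, 109, 106, 108, 88, 33, 33, 41, 63, 83, 81, 83, 85, 84]
262 [81, 85, 87, 83, 52, 43, 42, 37, 40, 58, 104, 104, 108, 106, 105] [104, 107, 104, 105, 104, 51, 37, 37, 36, 30, 50, 85, 82, 82, 87]
266 [79, 80, 79, 43, 36, 39, 36, 37, 40, 47, 100, 103, 104, 103, 102] [103, 105, 104, 104, 97, 44, 41, 36, 34, 34, 33, 43, 81, 83, 83]
270 [82, 75, 42, 40, 39, 35, 32, 34, 35, 39, 94, 102, 102, 101, 98] [100, 99, 100, 105, 91, 35, 34, 37, 32, 34, 30, 37, 27, 79, 84]
274 [70, 40, 40, 33, 35, 34, 34, 33, 37, 40, 39, 42, 62, 93, 96] [98, 99, 98, 97, 78, 38, 33, 36, 31, 31, 33, 34, 27, 34, 59]
278 [41, 41, 37, 38, 33, 29, 34, 40, 34, 36, 50, 44, 43, 39, 46] [103, 99, 97, 98, 55, 35, 35, 33, 31, 31, 31, 24, 30, 36, 30]
282 [35, 34, 36, 33, 33, 33, 34, 31, 27, 36, 37, 45, 45, 38, 37] [98, 103, 102, 101, 47, 36, 30, 33, 30, 29, 30, 29, 32, 26, 30]
```

```bash
python3 - <<'E'
from h import *
im=cv2.imread("pics/w4.png")
a=cv2.resize(im[250:330,100:180],None,fx=5,fy=5,interpolation=cv2.INTER_CUBIC);b=cv2.resize(im[250:330,322:402],None,fx=5,fy=5,interpolation=cv2.INTER_CUBIC)
cv2.imwrite("pics/w4f.png",np.clip(np.hstack([a,b]).astype(int)*2,0,255).astype(np.uint8))
E
```

```text
(no output)
```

View pics/w4f.png

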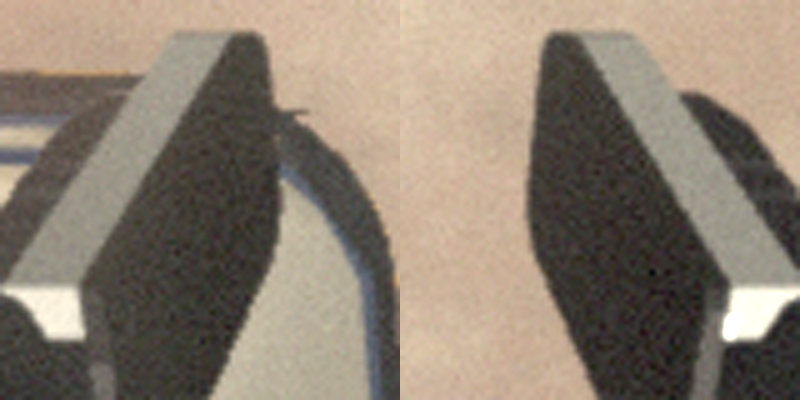

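Emit:
jog_arm([
  [[0.15,-0.01,0.0],[-0.006,0,0],1],
  [[0.15,0,0],[0,0,0],1],
  [[0.13,0,0],[0,0,0],1],
  [[0.08,0,0],[0,0,0],1],
  [[0,0,0],[0,0,0],1],
])

```text
t: 4.55
ee_pos: [0.5063, -0.2142, 0.066]
orientation: [0.705, -0.053, 0.706, 0.054]
ft_force: [-0.7, -0.0, 0.2]
gripper_width: 0.0852
```

Emit:
jog_arm([
  [[0,0,0],[0,0,0],0.7],
  [[0,0,0],[0,0,0],0.65],
  [[0,0,0],[0,0,0],0.62],
  [[0,0,0],[0,0,0],0.6],
  [[0,0,0],[0,0,0],0.6],
], squeeze=30)

```text
t: 5.05
ee_pos: [0.5072, -0.2145, 0.0673]
orientation: [0.705, -0.053, 0.705, 0.053]
ft_force: [-0.4, 1.7, 0.5]
gripper_width: 0.0513
```

```bash
python3 snap.py w5
```

```text
5.05 [ 0.5072 -0.2145  0.0673] yaw 8.62 F [-0.4  1.7  0.5] w 0.0513
```

View pics/w5.png

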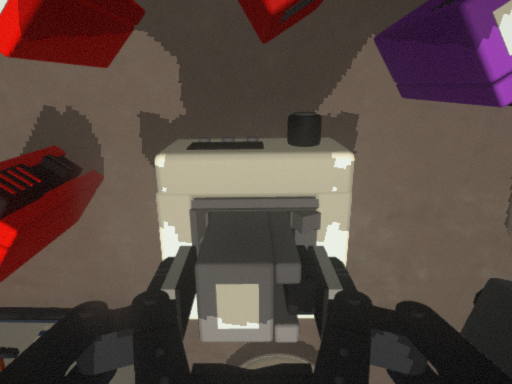

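Emit:
jog_arm([
  [[0,0,0],[0,0,0],0.57],
  [[0,0,0],[0,0,0],0.57],
])

```text
t: 5.3
ee_pos: [0.5069, -0.2142, 0.067]
orientation: [0.705, -0.053, 0.705, 0.053]
ft_force: [-0.0, 4.5, 3.1]
gripper_width: 0.0488
```

Emit:
jog_arm([
  [[0,0,0],[0,0,0],0.54],
  [[0,0,0],[0,0,0],0.54],
])

```text
t: 5.5
ee_pos: [0.5069, -0.2144, 0.067]
orientation: [0.705, -0.053, 0.705, 0.053]
ft_force: [-0.1, 4.8, 3.4]
gripper_width: 0.0462
```

Emit:
jog_arm([
  [[0,0,0],[0,0,0],0.51],
  [[0,0,0],[0,0,0],0.51],
])

```text
t: 5.7
ee_pos: [0.5071, -0.2148, 0.0672]
orientation: [0.705, -0.053, 0.705, 0.053]
ft_force: [-1.0, 3.4, 4.7]
gripper_width: 0.0438
```

Emit:
jog_arm([
  [[0,0,0],[0,0,0],0.48],
  [[0,0,0],[0,0,0],0.48],
])

```text
t: 5.9
ee_pos: [0.5073, -0.2156, 0.0674]
orientation: [0.705, -0.054, 0.705, 0.053]
ft_force: [-0.7, -0.9, 4.2]
gripper_width: 0.0413
```

Emit:
jog_arm([
  [[0,0,0],[0,0,0],0.44],
  [[0,0,0],[0,0,0],0.44],
  [[0,0,0],[0,0,0],0.44],
])

```text
t: 6.2
ee_pos: [0.5073, -0.2158, 0.0674]
orientation: [0.705, -0.054, 0.705, 0.052]
ft_force: [-1.1, -2.0, 4.6]
gripper_width: 0.0396
```

Emit:
jog_arm([
  [[0,0,0],[0,0,0],0.3],
  [[0,0,0],[0,0,0],0.3],
  [[-0.015,0,0],[0,0,0],0.3],
], squeeze=35)

```text
t: 6.5
ee_pos: [0.5072, -0.2156, 0.0689]
orientation: [0.705, -0.054, 0.705, 0.052]
ft_force: [0.3, -2.2, 2.4]
gripper_width: 0.0393
```

Emit:
jog_arm([
  [[-0.02,0,0],[0,0,0],0.3],
  [[-0.02,0,0],[0,0,0],0.3],
  [[0,0,0],[0,0,0],0.3],
])

```text
t: 6.8
ee_pos: [0.5064, -0.2147, 0.0731]
orientation: [0.705, -0.053, 0.705, 0.053]
ft_force: [-0.2, -3.3, -1.0]
gripper_width: 0.0392
```

Emit:
jog_arm([
  [[-0.06,0,0],[0,0,0],0.3],
  [[-0.08,0,0],[0,0,0],0.3],
  [[-0.08,0,0],[0,0,0],0.3],
  [[-0.08,0,0],[0,0,0],0.3],
  [[-0.08,0,0],[0,0,0],0.3],
])

```text
t: 7.3
ee_pos: [0.5065, -0.2137, 0.1196]
orientation: [0.705, -0.052, 0.705, 0.054]
ft_force: [0.3, -0.4, -2.4]
gripper_width: 0.0393
```

Emit:
jog_arm([
  [[-0.15,0,0],[0,0,0],0.3],
  [[-0.2,0,0],[0,0,0],0.3],
  [[-0.2,0,0],[0,0,0],0.3],
  [[0,0,0],[0,0,0],0.3],
  [[0,0,0],[0,0,0],0.3],
])

```text
t: 7.8
ee_pos: [0.507, -0.2143, 0.1853]
orientation: [0.705, -0.053, 0.705, 0.053]
ft_force: [-0.2, -0.8, -2.1]
gripper_width: 0.0391
```

```bash
python3 snap.py w6; python3 snap.py s6 scene
```

```text
7.8 [ 0.507  -0.2143  0.1853] yaw 8.64 F [-0.2 -0.8 -2.1] w 0.0391
7.85 [ 0.5063 -0.214   0.1841] yaw 8.63 F [-0.3  0.7 -1.7] w 0.0394
```

View pics/w6.png

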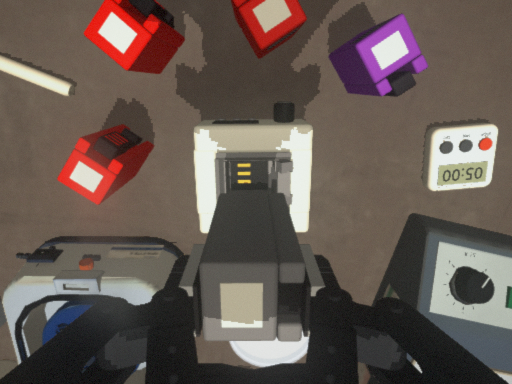

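View pics/s6.png

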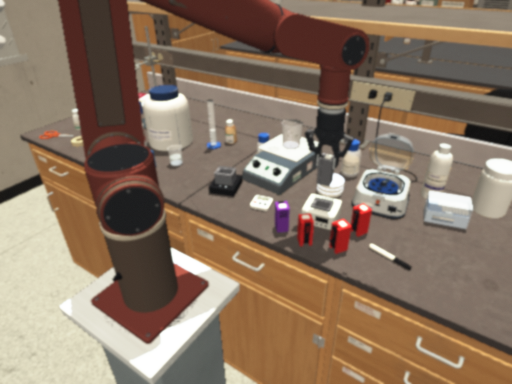

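```bash
python3 - <<'E'
from h import *
im=cv2.imread("pics/w6.png"); cv2.imwrite("pics/w6c.png",np.clip(cv2.resize(im[140:350,180:330],None,fx=2.8*1.3,fy=2.8,interpolation=cv2.INTER_CUBIC).astype(int)*1,0,255).astype(np.uint8))
a=im[235:350,185:325]; cv2.imwrite("pics/w6d.png",np.clip(cv2.resize(a,None,fx=5,fy=5,interpolation=cv2.INTER_CUBIC).astype(int)*2,0,255).astype(np.uint8))
E
```

```text
(no output)
```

View pics/w6d.png

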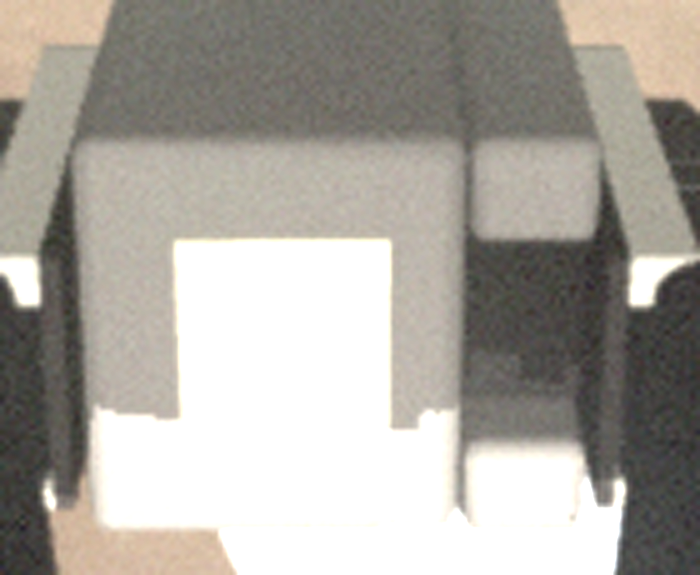

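```bash
python3 - <<'E'
from h import *
for n in ("w1","w2","w3","w4","w6"):
    z=np.load(n+".npz"); print(n,(z["T"].T@(-z["R"].T@z["t"]-z["p"])).round(4), R.from_matrix(z["T"].T@z["R"].T).as_euler("xyz",degrees=True).round(2), z["p"].round(4), z["T"][:,0].round(4))
z=np.load("w6.npz"); c=(z["K"],z["R"],z["t"])
for hx in (0.032,0.034,0.036):
  f=lambda u,v:onz(c,(185+(u+.5)/5-.5,235+(v+.5)/5-.5),z["p"][2]+hx)
  q=np.array([f(*a) for a in ((75,140),(598,140),(584,524),(93,527))]); ctr=q.mean(0)
  e=q[1]-q[0]+q[2]-q[3]; g=q[3]-q[0]+q[2]-q[1]
  print(hx,(z["T"].T@(ctr-z["p"])).round(4),[round(float(np.linalg.norm(q[i]-q[i-1])),4) for i in range(4)],"yaw",np.degrees([np.arctan2(-e[0],e[1]),np.arctan2(g[1],g[0])]).round(2))
E
```

```text
w1 [-0.1435  0.0017 -0.0799] [7.186e+01 2.000e-02 8.999e+01] [0.4056 0.1659 0.261 ] [-5.e-04 -1.e-04 -1.e+00]
w2 [-0.1435  0.0016 -0.0799] [7.186e+01 2.000e-02 8.999e+01] [0.4844 0.1461 0.1799] [-3.1e-03 -3.0e-04 -1.0e+00]
w3 [-0.1435  0.0016 -0.0802] [7.186e+01 2.000e-02 9.000e+01] [ 0.4985 -0.2094  0.2136] [ 0.0021 -0.0011 -1.    ]
w4 [-0.1435  0.0016 -0.0801] [7.186e+01 2.000e-02 9.000e+01] [ 0.5068 -0.213   0.1286] [-3.e-04  2.e-04 -1.e+00]
w6 [-0.1435  0.0016 -0.0801] [7.186e+01 2.000e-02 9.000e+01] [ 0.507  -0.2143  0.1853] [ 7.e-04  1.e-04 -1.e+00]
0.032 [-0.032   0.0019  0.0015] [0.0357, 0.0393, 0.0354, 0.0401] yaw [8.87 8.93]
0.034 [-0.034   0.0019 -0.    ] [0.0351, 0.0386, 0.0348, 0.0394] yaw [8.87 8.93]
0.036 [-0.036   0.0019 -0.0015] [0.0344, 0.0379, 0.0342, 0.0387] yaw [8.87 8.93]
```

```bash
python3 - <<'E'
from h import *
z=np.load("w2.npz"); c=(z["K"],z["R"],z["t"]); g=cv2.cvtColor(z["im"],cv2.COLOR_BGR2GRAY)
big=cv2.resize(g[130:262,180:320],None,fx=5,fy=5,interpolation=cv2.INTER_CUBIC)
L=cv2.createLineSegmentDetector().detect(big)[0].reshape(-1,4)
for l in L:
    if np.hypot(l[2]-l[0],l[3]-l[1])<100: continue
    a,b=[onz(c,(180+(u+.5)/5-.5,130+(v+.5)/5-.5),0.070) for u,v in (l[:2],l[2:])]
    d=b-a; ang=np.degrees(np.arctan2(d[1],d[0])); ang=(ang+45)%90-45
    print(l.round(0),round(float(np.linalg.norm(d)),4),round(float(ang),2))
E
```

```text
[221. 417. 210. 192.] 0.0375 18.82
[559. 366. 560. 243.] 0.0204 19.16
[562. 138. 159. 146.] 0.0619 18.77
[151. 183. 167. 445.] 0.0439 18.73
[342. 472. 556. 469.] 0.035 18.5
[178. 475. 341. 473.] 0.0267 18.43
[242. 189. 438. 184.] 0.0305 19.06
[490. 248. 490. 371.] 0.0204 18.83
[341. 504. 132. 505.] 0.0345 18.08
[200. 192. 211. 413.] 0.0368 18.75
[471. 412. 224. 416.] 0.0399 18.63
[529. 499. 398. 501.] 0.0216 18.46
[625.  98. 617. 359.] 0.0423 18.83
[551. 453. 326. 457.] 0.0368 18.53
[318. 458. 179. 460.] 0.0227 18.61
```

```bash
python3 - <<'E'
from h import *
z=np.load("w2.npz"); c=(z["K"],z["R"],z["t"])
f=lambda u,v,h:onz(c,(180+(u+.5)/5-.5,130+(v+.5)/5-.5),h)
yaw=np.radians(18.7); X=np.array([np.cos(yaw),np.sin(yaw)]);Y=np.array([-np.sin(yaw),np.cos(yaw)])
for top in (0.0705,0.072):
  fr=f(360,142,top)[:2]; bk=f(360,472,top)[:2]; L=f(159,320,top)[:2]; Rt=f(560,300,top)[:2]
  print(top,"outer x",fr@X,bk@X,(bk-fr)@X,"ctr",((fr+bk)/2@X),"outer y",L@Y,Rt@Y, (Rt-L)@Y)
  for dz in (0.005,):
    l1=f(205,300,top-dz)[:2]@Y; l2=f(215,300,top-dz)[:2]@Y; r1=f(482,200,top-dz)[:2]@Y; r2=f(490,300,top-dz)[:2]@Y; b=f(350,414,top-dz)[:2]@X; fr2=f(340,186,top-dz)[:2]@X
    print("  pocket y",l1,l2,"R",r1,r2,"x",fr2,b,b-fr2,"ctr",(fr2+b)/2)
print("est", np.array([0.4856,0.1465])@X,np.array([0.4856,0.1465])@Y)
E
```

```text
0.0705 outer x 0.47964285783900334 0.5345214402629787 0.05487858242397537 ctr 0.507082149050991 outer y -0.04699570382922573 0.01662987100906887 0.06362557483829462
  pocket y -0.04004135101223216 -0.038428239515041325 R 0.004586704786950927 0.005937005358258969 x 0.4876957385146626 0.5262648345294663 0.03856909601480368 ctr 0.5069802865220644
0.072 outer x 0.4793265107940251 0.5338798600718008 0.05455334927777566 ctr 0.5066031854329129 outer y -0.04679909668140877 0.016449406720828025 0.0632485034022368
  pocket y -0.039888968503876486 -0.038285231775841824 R 0.004479726599077212 0.005822179754896954 x 0.48733871957827585 0.5256836671865178 0.038344947608241975 ctr 0.5065111933823968
est 0.5069351139942732 -0.016923362538611167
```

```bash
python3 - <<'E'
from h import *
plan((0.4857,0.1446,0.16),goal(np.radians(18.4)))
E
```

```text
shift [0.201 2.978 0.281] rot [-0.217 -0.002 -0.003]  final-frame shift [0.195 2.888 0.783]
```

Emit:
jog_arm([
  [[0,0.15,0.015],[0,0,0],0.3],
  [[0,0.25,0.023],[0,0,0],0.3],
  [[0,0.3,0.028],[0,0,0],0.3],
  [[0,0.3,0.028],[0,0,0],0.3],
  [[0,0.3,0.028],[0,0,0],0.3],
])

```text
t: 8.4
ee_pos: [0.4966, -0.0558, 0.1836]
orientation: [0.704, -0.053, 0.706, 0.054]
ft_force: [0.2, 0.0, -1.8]
gripper_width: 0.0392
```

Emit:
jog_arm([
  [[0,0.3,0.028],[0,0,0],0.3],
  [[0,0.3,0.028],[0,0,0],0.3],
  [[0,0.3,0.028],[0,0,0],0.3],
  [[0,0.3,0.028],[0,0,0],0.3],
  [[0,0.25,0.023],[0,0,0],0.3],
])

```text
t: 8.9
ee_pos: [0.4862, 0.1188, 0.1838]
orientation: [0.704, -0.053, 0.706, 0.054]
ft_force: [0.8, 0.1, -3.1]
gripper_width: 0.0395
```

Emit:
jog_arm([
  [[0,0.2,0.02],[-0.07,0,0],0.3],
  [[0,0,0],[-0.08,0,0],0.3],
  [[0,0,0],[-0.067,0,0],0.3],
  [[0,0,0],[0,0,0],0.3],
  [[0,0,0],[0,0,0],0.3],
])

```text
t: 9.4
ee_pos: [0.4858, 0.1407, 0.1842]
orientation: [0.697, -0.112, 0.699, 0.113]
ft_force: [0.6, 0.9, -1.8]
gripper_width: 0.0393
```

```bash
python3 snap.py w7; python3 - <<'E'
from h import *
plan((0.4857,0.1446,0.14),goal(np.radians(18.4)))
E
```

```text
9.4 [0.4858 0.1407 0.1842] yaw 18.32 F [ 0.6  0.9 -1.8] w 0.0393
shift [0.37  0.033 0.008] rot [-0.002 -0.002 -0.001]  final-frame shift [0.37  0.033 0.008]
```

View pics/w7.png

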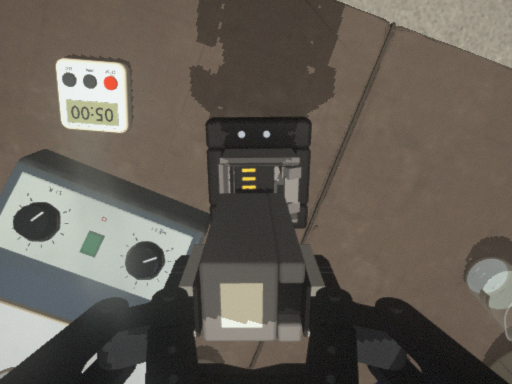

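Emit:
jog_arm([
  [[0.1,0.033,0.008],[0,0,0],0.3],
  [[0.12,0,0],[0,0,0],0.3],
  [[0.1,0,0],[0,0,0],0.3],
  [[0,0,0],[0,0,0],0.3],
  [[0,0,0],[0,0,0],0.3],
])

```text
t: 9.95
ee_pos: [0.4858, 0.1442, 0.1458]
orientation: [0.697, -0.113, 0.699, 0.113]
ft_force: [1.4, 0.1, -1.3]
gripper_width: 0.0395
```

Emit:
jog_arm([
  [[0.02,0,0],[0,0,0],0.3],
  [[0,0,0],[0,0,0],0.3],
])

```text
t: 10.15
ee_pos: [0.4867, 0.1444, 0.1446]
orientation: [0.698, -0.113, 0.698, 0.113]
ft_force: [0.1, 0.1, -1.8]
gripper_width: 0.039
```

```bash
python3 snap.py w8; python3 - <<'E'
from h import *
plan((0.4857,0.1446,0.13),goal(np.radians(18.4)))
im=cv2.imread("pics/w8.png"); cv2.imwrite("pics/w8c.png",np.clip(cv2.resize(im[100:260,180:330],None,fx=4,fy=3.7,interpolation=cv2.INTER_CUBIC).astype(int)*1.5,0,255).astype(np.uint8))
E
```

```text
10.15 [0.4867 0.1444 0.1446] yaw 18.38 F [ 0.1  0.1 -1.8] w 0.039
shift [ 0.122  0.004 -0.007] rot [-0.     0.001  0.   ]  final-frame shift [ 0.122  0.004 -0.007]
```

View pics/w8c.png

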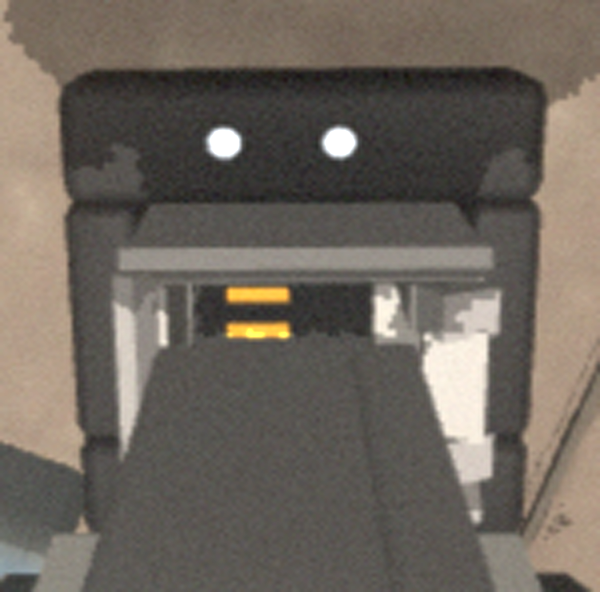

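```bash
python3 - <<'E'
from h import *
z=np.load("w8.npz"); c=(z["K"],z["R"],z["t"]); yaw=np.radians(18.7); X=np.array([np.cos(yaw),np.sin(yaw)]);Y=np.array([-np.sin(yaw),np.cos(yaw)])
f=lambda u,v,h:onz(c,(180+(u+.5)/4-.5,100+(v+.5)/3.7-.5),h)
for h in (0.0926,0.0906): a,b=f(165,345,h)[:2],f(418,345,h)[:2]; print("pack front",a@X,b@X,"y",a@Y,b@Y,(a+b)/2@Y)
for h in (0.0665,): a,b=f(163,282,h)[:2],f(412,280,h)[:2]; print("pocket front",a@X,b@X,"y",a@Y,b@Y)
a,b=f(118,250,.0715)[:2],f(493,247,.0715)[:2]; print("outer front",a@X,b@X,"y",a@Y,b@Y)
print(f(118,250,.0715))
E
```

```text
pack front 0.4909688681783504 0.4911699198999933 y -0.036270972051750686 0.0025337115129162903 -0.016868630269417192
pack front 0.4916201836578921 0.4918232930301153 y -0.03646657412121312 0.002735253417175424 -0.01686566035201886
pocket front 0.48721716440418916 0.4870559906233258 y -0.038752886107281226 0.00381985927222695
outer front 0.47989423291498595 0.4796662926205488 y -0.045522916570956765 0.016616958576520353
[0.46915599 0.11074055 0.0715    ]
```

Emit:
jog_arm([
  [[0.05,-0.002,-0.017],[0,0,0],0.3],
  [[0.05,0,0],[0,0,0],0.3],
  [[0.05,0,0],[0,0,0],0.3],
  [[0.0,0,0],[0,0,0],0.3],
])

```text
t: 10.6
ee_pos: [0.4835, 0.1434, 0.1249]
orientation: [0.697, -0.113, 0.699, 0.113]
ft_force: [-0.2, 0.0, -1.8]
gripper_width: 0.0392
```

Emit:
jog_arm([
  [[0.02,0,0],[0,0,0],0.3],
  [[0.02,0,0],[0,0,0],0.3],
  [[0,0,0],[0,0,0],0.3],
])

```text
t: 10.9
ee_pos: [0.4844, 0.1435, 0.1212]
orientation: [0.698, -0.113, 0.698, 0.113]
ft_force: [-0.3, -0.0, -1.9]
gripper_width: 0.0394
```

Emit:
jog_arm([
  [[0.02,0,0],[0,0,0],0.3],
  [[0.02,0,0],[0,0,0],0.3],
  [[0,0,0],[0,0,0],0.3],
])

```text
t: 11.2
ee_pos: [0.4846, 0.1435, 0.1164]
orientation: [0.698, -0.113, 0.698, 0.113]
ft_force: [0.3, -0.2, -2.9]
gripper_width: 0.0394
```

Emit:
jog_arm([
  [[0.02,0,0],[0,0,0],0.3],
  [[0.02,0,0],[0,0,0],0.3],
  [[0,0,0],[0,0,0],0.3],
])

```text
t: 11.5
ee_pos: [0.4846, 0.1435, 0.1116]
orientation: [0.698, -0.113, 0.698, 0.113]
ft_force: [0.7, 0.8, -2.2]
gripper_width: 0.0389
```

Emit:
jog_arm([
  [[0.02,0,0],[0,0,0],0.3],
  [[0.02,0,0],[0,0,0],0.3],
  [[0,0,0],[0,0,0],0.3],
])

```text
t: 11.8
ee_pos: [0.4845, 0.1435, 0.1068]
orientation: [0.698, -0.113, 0.698, 0.113]
ft_force: [1.3, 0.4, -2.6]
gripper_width: 0.0393
```

Emit:
jog_arm([
  [[0.02,0,0],[0,0,0],0.3],
  [[0.02,0,0],[0,0,0],0.3],
  [[0,0,0],[0,0,0],0.3],
])

```text
t: 12.1
ee_pos: [0.4846, 0.1436, 0.102]
orientation: [0.698, -0.113, 0.698, 0.113]
ft_force: [1.4, -0.1, -3.0]
gripper_width: 0.0395
```

Emit:
jog_arm([
  [[0.02,0,-0.002],[0,0,0],0.3],
  [[0.02,0,0],[0,0,0],0.3],
  [[0.02,0,0],[0,0,0],0.3],
  [[0,0,0],[0,0,0],0.3],
])

```text
t: 12.5
ee_pos: [0.4845, 0.1435, 0.0948]
orientation: [0.698, -0.113, 0.698, 0.113]
ft_force: [2.4, 0.7, -3.4]
gripper_width: 0.0395
```

Emit:
jog_arm([
  [[0.02,0,0],[0,0,0],0.3],
  [[0.02,0,0],[0,0,0],0.3],
  [[0,0,0],[0,0,0],0.3],
])

```text
t: 12.8
ee_pos: [0.4845, 0.1435, 0.09]
orientation: [0.698, -0.113, 0.698, 0.113]
ft_force: [3.6, 0.6, -4.6]
gripper_width: 0.0392
```

Emit:
jog_arm([
  [[0.015,0,0],[0,0,0],0.3],
  [[0.01,0,0],[0,0,0],0.3],
  [[0,0,0],[0,0,0],0.3],
])

```text
t: 13.1
ee_pos: [0.4845, 0.1435, 0.0873]
orientation: [0.698, -0.113, 0.698, 0.113]
ft_force: [2.8, 0.8, -3.2]
gripper_width: 0.0397
```

Emit:
jog_arm([
  [[0.008,0,0.004],[0,0,0],0.3],
  [[0.008,0,0],[0,0,0],0.3],
  [[0,0,0],[0,0,0],0.3],
])

```text
t: 13.4
ee_pos: [0.4845, 0.1436, 0.0851]
orientation: [0.698, -0.113, 0.698, 0.113]
ft_force: [2.1, 1.2, -2.7]
gripper_width: 0.0396
```

Emit:
jog_arm([
  [[0.008,0,0],[0,0,0],0.3],
  [[0.008,0,0],[0,0,0],0.3],
  [[0,0,0],[0,0,0],0.3],
])

```text
t: 13.7
ee_pos: [0.4846, 0.1436, 0.0836]
orientation: [0.698, -0.113, 0.698, 0.113]
ft_force: [-0.4, 1.0, 3.0]
gripper_width: 0.0394
```

Emit:
jog_arm([
  [[0.008,0,0],[0,0,0],0.3],
  [[0,0,0],[0,0,0],0.3],
])

```text
t: 13.9
ee_pos: [0.4847, 0.1436, 0.0826]
orientation: [0.698, -0.113, 0.698, 0.113]
ft_force: [-1.4, -1.0, 3.3]
gripper_width: 0.0395
```

Emit:
jog_arm([
  [[0.008,0,0],[0,0,0],0.3],
  [[0.004,0,0],[0,0,0],0.3],
  [[0,0,0],[0,0,0],0.3],
])

```text
t: 14.2
ee_pos: [0.4847, 0.1436, 0.0812]
orientation: [0.698, -0.113, 0.698, 0.113]
ft_force: [-1.5, -0.4, 5.6]
gripper_width: 0.0396
```

Emit:
jog_arm([
  [[0.006,0,0],[0,0,0],0.3],
  [[0.004,0,0],[0,0,0],0.3],
  [[0,0,0],[0,0,0],0.3],
])

```text
t: 14.5
ee_pos: [0.4847, 0.1436, 0.0801]
orientation: [0.698, -0.113, 0.698, 0.113]
ft_force: [-1.8, -0.5, 6.1]
gripper_width: 0.0391
```

Emit:
jog_arm([
  [[0.006,0,0],[0,0,0],0.3],
  [[0.003,0,0],[0,0,0],0.3],
  [[0,0,0],[0,0,0],0.3],
])

```text
t: 14.8
ee_pos: [0.4847, 0.1436, 0.0791]
orientation: [0.698, -0.113, 0.698, 0.113]
ft_force: [-1.5, -0.5, 7.0]
gripper_width: 0.0395
```

Emit:
jog_arm([
  [[0.008,0,0],[0,0,0],1],
  [[0,0,0],[0,0,0],1],
  [[0,0,0],[0,0,0],1],
  [[0,0,0],[0,0,0],1],
  [[0,0,0],[0,0,0],1],
])

```text
t: 15.3
ee_pos: [0.4846, 0.1435, 0.0776]
orientation: [0.698, -0.113, 0.698, 0.113]
ft_force: [0.5, 0.2, 0.1]
gripper_width: 0.0853
```

```bash
python3 snap.py w9
```

```text
15.3 [0.4846 0.1435 0.0776] yaw 18.38 F [0.5 0.2 0.1] w 0.0853
```

View pics/w9.png

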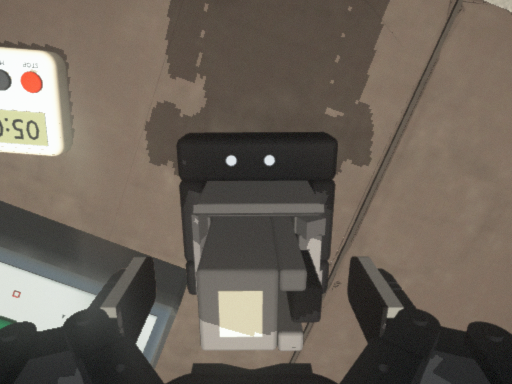

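Emit:
jog_arm([
  [[-0.2,0,0],[0,0,0],1],
  [[-0.3,0,0],[0,0,0],1],
  [[-0.4,0,0],[0,0,0],1],
  [[-0.3,0,0],[0,0,0],1],
  [[0,0,0],[0,0,0],1],
])

```text
t: 15.85
ee_pos: [0.4884, 0.1441, 0.2285]
orientation: [0.702, -0.113, 0.694, 0.113]
ft_force: [0.8, -0.4, 0.1]
gripper_width: 0.0853
```

Emit:
jog_arm([
  [[0,0,0],[0,0,0],1],
  [[0,0,0],[0,0,0],1],
])

```text
t: 16.05
ee_pos: [0.4838, 0.1435, 0.2202]
orientation: [0.697, -0.113, 0.699, 0.113]
ft_force: [-0.4, -0.7, -0.4]
gripper_width: 0.0853
```

```bash
python3 snap.py w10; python3 - <<'E'
from h import *
for n,r in (("w3",(222,180,250,216)),):
    z=np.load(n+".npz"); P=cloud((z["K"],z["R"],z["t"]),z["d"]); print(n,np.median(P[r[1]:r[3],r[0]:r[2],2]))
z=np.load("w10.npz"); im=z["im"]; P=cloud((z["K"],z["R"],z["t"]),z["d"]); m=(P[...,2]>0.1)&(P[...,2]<0.15); m[240:]=0
ys,xs=np.where(m); print(xs.min(),xs.max(),ys.min(),ys.max()); h=np.histogram(P[m][:,2],bins=np.arange(.1,.15,.002)); print(h[0]); print(np.median(P[m][P[m][:,2]>np.percentile(P[m][:,2],40)],axis=0))
b=P[(P[...,2]>.024)&(P[...,2]<.036)]; t=P[(abs(P[...,2]-.0715)<.004)]; print(np.median(t[:,2]))
cv2.imwrite("pics/w10c.png",cv2.resize(im[130:262,180:320],None,fx=5,fy=5,interpolation=cv2.INTER_CUBIC))
E
```

```text
16.05 [0.4838 0.1435 0.2202] yaw 18.39 F [-0.4 -0.7 -0.4] w 0.0853
w3 0.10274881183140422
225 285 167 215
[  27   54   41   51   42   89  278  259 1572  137    0    0    0    0
    0    0    0    0    0    0    0    0    0    0]
[0.48572113 0.14203709 0.1171288 ]
0.07129750105777927
```

View pics/w10c.png

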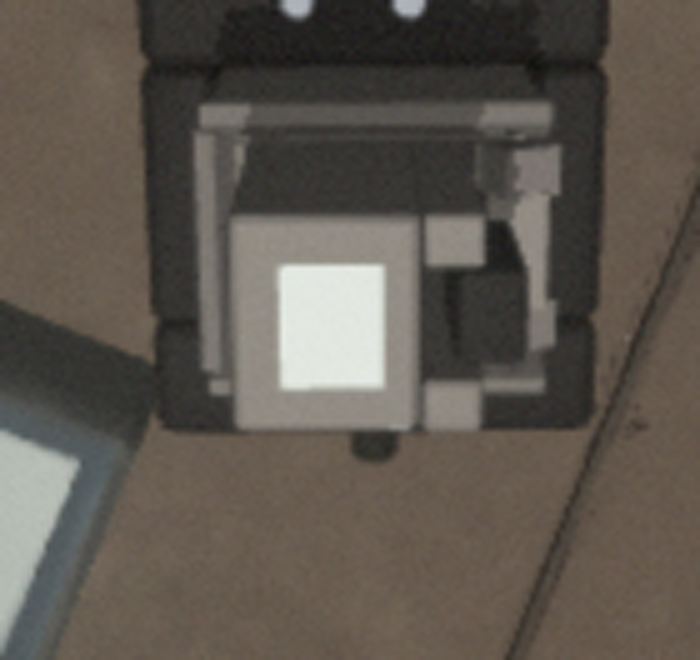

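```bash
python3 - <<'E'
from h import *
def an(n,x0,y0,s,pts,zt,yaw):
    z=np.load(n+".npz"); c=(z["K"],z["R"],z["t"]); Y=np.array([-np.sin(yaw),np.cos(yaw)])
    v=[onz(c,(x0+(u+.5)/s-.5,y0+(w+.5)/s-.5),h)[:2]@Y for u,w,h in pts]; print(n,"left,right,tab rel mid(mm)",np.round((np.array(v)-(v[0]+v[1])/2)*1000,2))
an("w3",160,110,4,((236,350,.101),(430,350,.101),(464,350,.097)),0,np.radians(8.8))
an("w10",180,130,5,((233,320,.1155),(484,320,.1155),(526,320,.1115)),0,np.radians(18.7))
# rim heights near the pack
z=np.load("w3.npz"); P=cloud((z["K"],z["R"],z["t"]),z["d"]); A=P[140:235,190:305].reshape(-1,3); print(np.histogram(A[:,2],bins=np.arange(.046,.066,.001))[0], "sampler white med",np.median(A[(A[:,2]>.045)&(A[:,2]<.054)][:,2]))
z=np.load("w10.npz"); c=(z["K"],z["R"],z["t"]); P=cloud(c,z["d"]); yaw=np.radians(18.7);X=np.array([np.cos(yaw),np.sin(yaw)]);Y=np.array([-np.sin(yaw),np.cos(yaw)])
A=P[130:262,180:320].reshape(-1,3); print("base",np.median(A[(abs(A[:,2]-.03)<.005)][:,2]),"bench",np.median(P[abs(P[...,2])<.01][:,2]))
f=lambda u,v,h:onz(c,(180+(u+.5)/5-.5,130+(v+.5)/5-.5),h)[:2]
q=[f(232,215,.1155),f(486,215,.1155),f(482,430,.1155),f(235,430,.1155)]; m=np.mean(q,0); print("pack top ctr X,Y",m@X,m@Y,"pocket .5066,-.0169")
e=q[1]-q[0]+q[2]-q[3]; print("yaw",np.degrees(np.arctan2(-e[0],e[1])))
E
python3 snap.py s10 scene; python3 - <<'E'
import cv2
im=cv2.imread("pics/s10.png"); cv2.imwrite("pics/s10c.png",cv2.resize(im[130:220,190:300],None,fx=6,fy=6,interpolation=cv2.INTER_CUBIC))
E
```

```text
w3 left,right,tab rel mid(mm) [-19.58  19.58  26.72]
w10 left,right,tab rel mid(mm) [-19.57  19.57  26.53]
[  18   31   82  636 2212 1740  323   80   84  121  225  352  271  100
   23   15   14   14   13   14] sampler white med 0.0508190000218762
base 0.030683971529484235 bench 0.0007495378219662392
pack top ctr X,Y 0.5062601982553643 -0.017601321704543094 pocket .5066,-.0169
yaw 18.39772732177312
16.1 [0.4836 0.1434 0.2198] yaw 18.38 F [-0.5 -0.3 -0.6] w 0.0854
```

View pics/s10c.png

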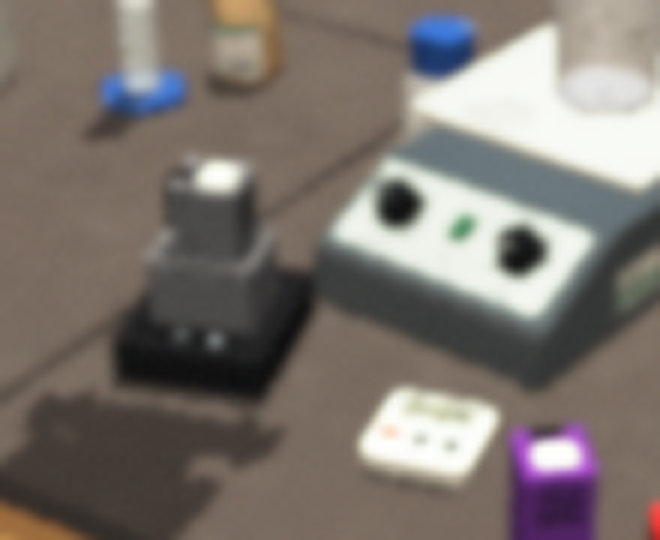

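```bash
python3 -c "
from workcell import manip
print(manip.sign_off())"
```

```text
the job is handed in; nothing more can be done
None
```

The battery pack is out of the sampler and, by my measurements, seated and latched in the charger. I handed the job in at about 16 s; the sign-off reports no verdict.

- **Removal:** I squeezed the tab fully in (fingers 39 mm apart) and lifted the pack out. The wrist force stayed below about 5 N.
- **Placing:** I lowered the pack into the charger's bay until I felt the plate, then about 5.5 mm further, with the wrist reading 7 N upward (about 9 N on the plate). Then I opened the fingers and backed off straight up.

Last checks, from the wrist and scene cameras:

| Check | Measured | Reference |
|---|---|---|
| Tab face from the pack's axis | 26.5 mm | 26.7 mm when latched in the sampler (27 mm nominal) |
| Pack top above the bay mouth (raw depth reading) | 45.8 mm | 45.4 mm when latched in the sampler; about 47 mm or more if unlatched |
| Pack centre from the bay's axis | less than 1 mm | within 5 mm |
| Pack yaw against the charger's | 0.3° off | within about 4.6° |

- **Clearance:** the fingers were open and clear, with wrist force back at noise level.
- **Bystanders:** the timer was where it had been in the last picture. I never went near the beaker or marker, but I did not re-measure them.
- **Disagreements:** the wrist camera's calibration was about 1.5 mm off sideways from the fingers. The depth readings were 1 to 2 mm high. I got round both by comparing pack and bay directly, in the same view or with the same camera.
- **Not tested:** I did not press on the pack to test the latch.

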